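# Clamp a wet canvas in the table-top panel holder

### The job

The half-painted canvas is lying loose in the wooden panel holder. Slide the aluminium fence along until the canvas is squeezed flush against the fixed dark wooden stop, then flip the red-tipped cam lever all the way over to lock the fence there. The paint is wet, so do not touch the canvas with the robot, and leave the other things on the table where they are.

Things in the scene. Friction and masses are not known exactly. Their poses are not given: they have to be found in the camera images.
- holder: Panel holder fixed to the table: a plywood board 310 (x) by 350 (y) by 18 mm thick. Origin at the centre of its underside, at table height; z up. At the +y end stands the fixed stop, a dark wooden bar 200 mm long in x, 18 mm in y, its top 44 mm above the table, its face at y = +152 mm. The fence slides along the holder's y on the -y half.
- stop_face (a point): Middle of the face of the fixed stop that the canvas must meet, at holder (0, 152, 30) mm; same axes as the holder.
- canvas: Stretched canvas panel, loose on the board: 180 (x) by 140 (y) by 18 mm, about 0.3 kg, white with wet blue sky and a green strip on top. Origin at the centre of its underside (on the board, 18 mm above the table). Flush against the stop, its centre is at holder y = +82 mm.
- fence (a joint): Slide of the fence in m: 0 is furthest from the stop, growing towards the stop (+y of the holder). The fence's face is at holder y = -80 mm + this value; with the canvas squeezed flush against the stop it reads 0.092 (end of travel 0.104, never reached with the canvas in place). Stiff slide, about 2 N plus the canvas's own friction; once the cam is locked it no longer slides.
- fence_face (a point): Middle of the fence's pushing face, 12 mm above the board (30 mm above the table). The fence is an aluminium bar 190 (x) by 16 (y) mm behind this face, its top 44 mm above the table. Behind it (-y) is a low carriage, 70 mm deep, top 28 mm above the table, with a knob and the cam lever, both 55 mm behind the face. Axes as the holder's.
- knob_grip (a point): Point on the upright axis of the black knob with which to slide the fence, 64 mm above the table. The knob is a cylinder 26 mm across from 50 to 78 mm above the table, on a thinner neck; it stands 80 mm towards -x from the fence's middle and 55 mm behind its face, and slides with the fence. It does not turn.
- lever (a joint): Angle of the cam lever in rad: starts free at 0 to 0.3 (nearly upright; at 0 it leans 0.15 rad towards the holder's -x, the knob's side) and grows as the tip swings over the top and down towards the holder's +x, to the end stop at 1.70 (lever level, tip 37 mm above the table: locked). The cam bites over the last half radian, taking 5 to 10 N at the tip; it stays where it is left.
- lever_pivot (a point): Pivot of the cam lever, 36 mm above the table, on the fence carriage: 10 mm towards +x from the fence's middle, 55 mm behind its face. The pivot axis is the holder's y. Axes as the holder's.
- lever_tip (a point): Centre of the red ball (24 mm across) at the end of the lever, 75 mm from the pivot; the lever is a steel rod 12 mm thick.
- eraser: Grey eraser, 18 x 45 x 12 mm, lying on the holder's board near its -x edge. A bystander; origin at the centre of its underside.
- tube_blue: Paint tube with blue band, 95 mm long, 16 mm high, lying on the table. A bystander; origin under its middle.
- tube_ochre: Paint tube with ochre band, 95 mm long, 16 mm high, lying on the table. A bystander; origin under its middle.
- water_pot: Clear plastic pot, 72 mm across, 75 mm high, on the table. A bystander; origin at the centre of its underside.
- brush_pot: Green pot, 80 mm across, 100 mm high, with brushes reaching to 235 mm. A bystander; origin at the centre of its underside.
- solvent_bottle: Clear bottle with white cap and label, 68 mm across, 190 mm high. A bystander; origin at the centre of its underside.
- paint_brush: Flat paint brush lying on the table on the fence side of the holder. A bystander; origin under its middle.
Things that resemble listed ones, but are neither listed nor needed, are in the scene too. There is more than one size of the canvas; the one meant has the size given above.

How it is judged:
On the way, in this order (a step that is already met when the one before it is completed fails the run):
1. With the lever still free, the fence has squeezed the canvas flush against the stop (value of joint fence above 0.0895 m and y of canvas in the frame of holder above 0.0795 m and angle between the y axis of canvas and the y axis of holder, either way round below 0.03 rad and value of joint lever below 0.8 rad), for 0.2 s.
2. The lever is flipped all the way over, the canvas still flush (value of joint fence above 0.0895 m and y of canvas in the frame of holder above 0.0795 m and angle between the y axis of canvas and the y axis of holder, either way round below 0.03 rad and value of joint lever above 1.5 rad), for 0.2 s.
At the end, for the whole second after the job is handed in: The canvas lies flush against the fixed stop (within 2.5 mm, square within 0.03 rad), the fence is up against it (slide reads more than 0.0895 m), the lever is over in its locked position (more than 1.5 rad) and the canvas is at rest (all of step 2 and linear speed of canvas below 0.01 m/s); the robot touches nothing.
It fails at once if the robot touches the wet canvas (contact force between any of the arm, the fingers and canvas above 0.5 N).
It fails at once if a bystander is moved more than 30 mm (those on the holder included) (distance of any of eraser, tube_blue, tube_ochre, water_pot, brush_pot, solvent_bottle, paint_brush from where it was at the start of the episode above 0.03 m).
It also fails if it takes over 51 s, if anything falls off the work surface, if the arm or the gripper's body presses on something with over 40 N, if the wrist force passes 120 N, or if a joint passes its speed limit or range.

### The arm

A 7-joint arm with a two-finger parallel gripper is mounted at the origin on the work surface. World frame = base frame: x ahead of the robot, y to its left, z up, the work surface at z = 0. Lengths are in m, angles in rad, forces in N, time in s.
With the tool pointing down it reaches from about 0.35 to 0.9 m from the base axis. Payload 8.1 kg.
Tool frame: the origin (TCP) lies at the very end of the fingers, on their centre line; the grasp point (between the pads) lies 19 mm behind it (env.hold_point_z is the distance from the TCP to the grasp point, in m); z points along the fingers, y is the line along which they close (so a half turn about z gives the same grasp; the last joint's range is limited). The gripper opens to 92 mm and grips with 3 to 60 N. Pads are 19 mm wide; open, the fingers measure 130 mm over their backs; the gripper's body (75 mm by 190 mm) begins 47 mm behind the grasp point.
Start: joints at [-1.233, 0.434, 0.025, 1.573, -0.012, 1.134, -0.075], TCP at [0.267, 0.565, 0.227] pointing down, gripper open.
Joint ranges: [-2.62, 2.62], [-0.44, 2.09], [-1.27, 1.32], [0.08, 2.57], [-1.32, 4.46], [0.12, 2], [-2.74, 2.74]. Speed limits (rad/s): [2.22, 2.22, 3.01, 3.01, 3.14, 3.14, 3.14].

### API

Orientations are given as a unit quaternion [x, y, z, w].
In Python, from rig import env gives the robot as it stands.
- The arm moves only by the tool send_rows, never from a script. Its argument "motion" is one flat list of numbers, 7 for each row, row after row: the opening, from -1 (shut) to 1 (fully open), then the shift along the tool's x, y, z as a fraction of full scale, then the turn, a rotation vector about the tool's x, y, z as a fraction of full scale. A call has 1 to 10 rows; each row is the pose to reach, as a shift and turn from the pose commanded when the call began, along the tool's axes at that moment, turning the shorter way round; what a row does not reach only later rows make up. Full scale, the value 1, is 0.2 m for a shift and pi rad for a turn. A row lasts 1/10 s, in which the tool goes at most 50 mm and 8.59 degrees, less where a joint would pass 70% of its speed; a pose out of reach is approached as far as the arm can. A call with a number of a shift or a turn outside -1 to 1 is refused whole. A call with a gripper value outside its range is refused whole. The fingers move at their own pace and stop on an object; "force" is the grip in N (left out, the last holds). Time passes only in rows, so rows that repeat a pose let the fingers close. It gives the time, the measured TCP pose, the force, the opening and the grip force at its end, in the units of the state.
- env.sense(): the state, without advancing time (a new reading comes with each control period).
- env.snapshot(name): name is "side" or "top"; returns a dict with "pixels" (384x512x3 uint8, red, green, blue), "camera_matrix" (3x3 intrinsics, pixels), "dist" ([k1, k2, p1, p2, k3] as OpenCV has them; the pictures are not rectified), "world_from_camera" (4x4, takes a point from camera to world coordinates). Camera axes: x right, y down, z forward; pixel columns grow to the right and rows downward; lengths in m; the calibration is good to about 2 mm. A picture is of the moment at which its call begins. There is no depth.
- env.job_done(): hands the job in; it is judged then, once.
Trained networks look in a picture, given as the dict that the camera call returned (one of the last four; its "shot" number tells which), for a name from the list of things; names that differ only in an ending like _2 or _b are one class to them, and where a whole thing is asked for, a point or a joint stands for the part that bears it (a point fixed in the world has none). Each returns a list of dicts, best first, with "score" (0 to 1); they miss things now and then, are a little off and sometimes report something else, mostly with a low value. They report only what shows in the picture. A call takes as long as a camera call. They do not tell look-alikes from the thing itself.
- env.masks_of(picture, target): "mask" (384x512 bool, what is visible of it) and "location" ([column, row] in pixels, amid what is visible of it).
- env.mark_of(picture, target): "location" ([column, row] in pixels: a listed point, or the origin of a listed thing).
The state is a dict: "time": time; "joint_positions": joint angles; "dq": joint speeds; "tau": joint torques, N m; "position": TCP position; "tool_rot": TCP orientation; "ft_force": force on the tool from outside, world axes, zero at the start; "moment": the same for the moment, N m; "width": finger opening in m; "finger_force": force on a finger pad.
Only numpy, scipy, OpenCV 4.12 (cv2) and the standard library are available. Lean on these libraries where they do the work, as an engineer would, in place of code of your own. Each camera call takes 0.05 s, during which the arm holds its last target. There are 200 camera calls.

## Working session

There is one attempt and no reset: what is moved stays moved. The work goes in short steps, Python scripts to look and compute and a tool call to move; the robot and the scene stay as the last step left them, time stands still between calls to the robot, and variables do not carry over. Pictures are saved under pics/ and viewed, at most 10 in all, crops included, and the job is handed in when it is done.

Besides the shell and the picture viewer there is one more tool, called after ">>>" by a JSON object that holds its "op" and its "data". send_rows: Moves the arm, as the interface text tells. Its arguments: {"type":"object","properties":{"motion":{"type":"array","items":{"type":"number","minimum":-1,"maximum":1}},"force":{"type":"number"}},"required":["motion"]}

```bash
mkdir -p pics; cat > h.py <<'E'
import numpy as np, cv2
from rig import env
from scipy.spatial.transform import Rotation as R
def ray(s,p):
    u=cv2.undistortPoints(np.array([[p]],float),np.array(s["camera_matrix"]),np.array(s["dist"]))[0,0]
    T=np.array(s["world_from_camera"]); d=T[:3,:3]@np.r_[u,1]; return T[:3,3],d/np.linalg.norm(d)
def tri(a,pa,b,pb):
    o1,d1=ray(a,pa);o2,d2=ray(b,pb)
    t=np.linalg.lstsq(np.c_[d1,-d2],o2-o1,rcond=None)[0]
    p,q=o1+t[0]*d1,o2+t[1]*d2; return (p+q)/2,np.linalg.norm(p-q)
def atz(s,p,z):
    o,d=ray(s,p); return o+d*(z-o[2])/d[2]
def proj(s,P):
    T=np.linalg.inv(np.array(s["world_from_camera"]))
    return cv2.projectPoints(np.array(P,float).reshape(-1,3),cv2.Rodrigues(T[:3,:3])[0],T[:3,3],np.array(s["camera_matrix"]),np.array(s["dist"]))[0][:,0]
E
python3 - <<'E'
from h import *
S={n:env.snapshot(n) for n in("side","top")}
for n,s in S.items():
    cv2.imwrite(f"pics/{n}0.png",s["pixels"][...,::-1])
    print(n,np.round(s["world_from_camera"],3).tolist())
for t in["holder","stop_face","canvas","fence_face","knob_grip","lever_pivot","lever_tip","eraser","paint_brush","brush_pot","solvent_bottle","water_pot","tube_blue","tube_ochre"]:
    r={}
    for n,s in S.items():
        r[n]=env.mark_of(s,t); print(t,n,[(np.round(d["location"],1).tolist(),round(d["score"],2)) for d in r[n]][:4])
    if r["side"] and r["top"]: 
        p,e=tri(S["side"],r["side"][0]["location"],S["top"],r["top"][0]["location"]); print("   ",p.round(4),round(e,4))
print(env.sense())
E
```

```text
side [[0.868, -0.354, 0.349, 0.13], [-0.497, -0.627, 0.6, -0.636], [0.006, -0.694, -0.72, 0.841], [0.0, 0.0, 0.0, 1.0]]
top [[0.026, -0.998, 0.054, 0.411], [-0.999, -0.027, -0.016, -0.006], [0.018, -0.053, -0.998, 1.732], [0.0, 0.0, 0.0, 1.0]]
holder side [([267.7, 204.3], 0.68)]
holder top [([244.6, 173.7], 0.71)]
    [ 0.5605 -0.0164  0.0076] 0.0128
stop_face side [([255.8, 166.4], 0.83), ([254.1, 233.5], 0.36)]
stop_face top [([200.2, 159.8], 0.66)]
    [0.6047 0.1372 0.0257] 0.0082
canvas side [([265.2, 192.0], 0.85), ([173.8, 160.3], 0.72)]
canvas top [([226.5, 171.9], 0.88), ([146.3, 223.0], 0.77)]
    [0.5748 0.0419 0.002 ] 0.0085
fence_face side [([274.5, 218.5], 0.69), ([368.5, 346.4], 0.16)]
fence_face top [([267.2, 177.6], 0.83)]
    [ 0.5425 -0.0919  0.0289] 0.0236
knob_grip side [([253.5, 231.0], 0.87)]
knob_grip top [([274.9, 205.8], 0.88)]
    [ 0.4489 -0.121   0.0614] 0.0146
lever_pivot side [([283.4, 231.2], 0.88), ([244.9, 139.1], 0.22), ([281.3, 214.9], 0.16)]
lever_pivot top [([280.3, 186.2], 0.87), ([279.8, 186.1], 0.6)]
    [ 0.5243 -0.1433  0.0368] 0.0011
lever
[... 1005 characters left out ...]
e': 1.5, 'joint_positions': array([-1.23259355,  0.43446567,  0.02499794,  1.57316685, -0.0115735 ,
        1.13402981, -0.07511297]), 'dq': array([-0.00027362, -0.00113971,  0.00071543, -0.00021408,  0.00161459,
        0.00047701,  0.0002693 ]), 'tau': array([ 2.94873198e-04, -6.67679858e+01,  9.83878970e-01, -3.14793384e+01,
       -6.06864947e-02,  3.29128734e-02, -1.18613386e-05]), 'position': array([0.26670596, 0.565262  , 0.22677602]), 'tool_rot': array([2.18662515e-01, 9.75800545e-01, 3.48694794e-05, 2.22950951e-05]), 'ft_force': array([-0.34038975, -0.12703105, -1.08960175]), 'moment': array([ 0.02268583, -0.01691566,  0.02167907]), 'finger_force': 0.0, 'width': 0.09197768318744048}
```

```bash
python3 - <<'E'
import cv2
for n,(x,y,w,h) in {"top":(110,90,300,225),"side":(140,110,260,195)}.items():
    i=cv2.imread(f"pics/{n}0.png")[y:y+h,x:x+w]; cv2.imwrite(f"pics/{n}0c.png",cv2.resize(i,(800,600),interpolation=cv2.INTER_CUBIC))
E
```

```text
(no output)
```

View pics/top0c.png

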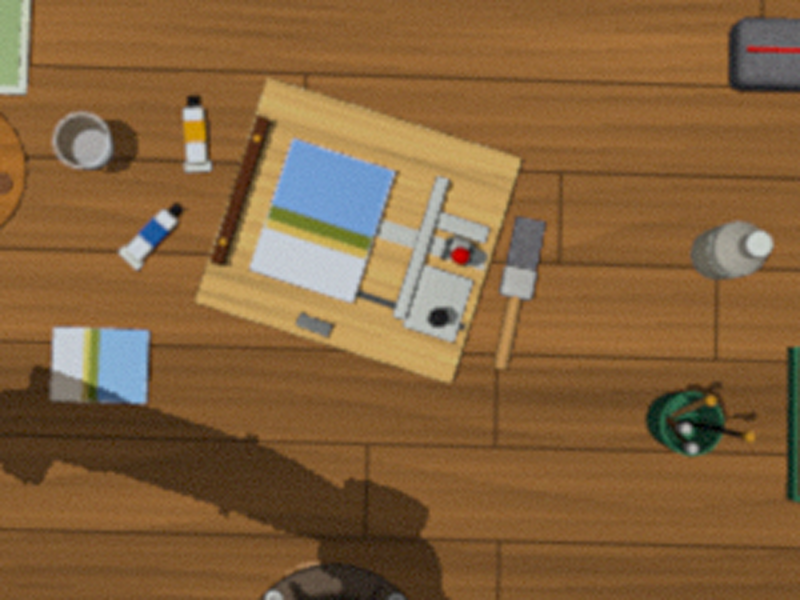

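View pics/side0c.png

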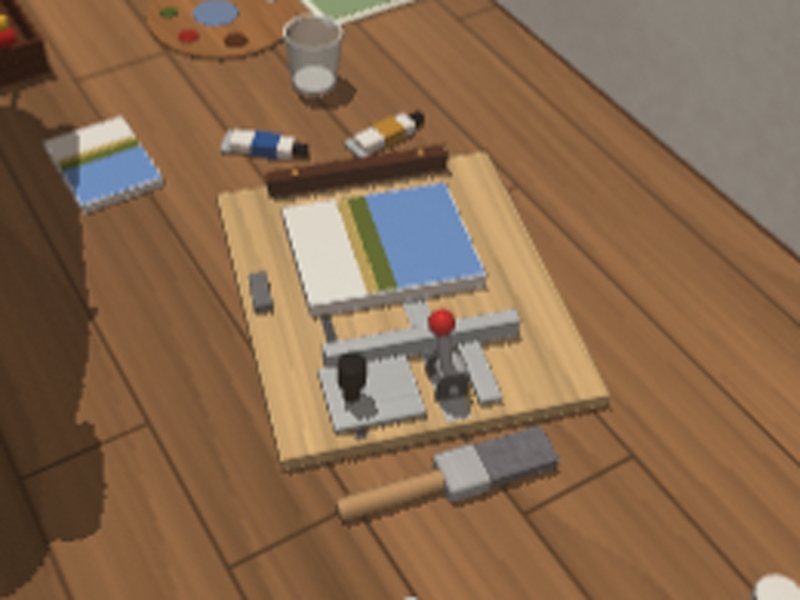

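Top crop: the holder is tilted about 17° with the dark stop at (241,190), the canvas at (323,220), the fence at (422,248), the knob at (440,316) and the red ball at (460,256). The eraser is at (314,324) and the brush at (517,290). Side crop: the knob is at (351,370) and the ball at (441,322).

Look-alikes:
- **Canvas:** the small canvas at top crop (100,365) and the green one at (10,45). The one on the holder is the one meant.
- **Red ball:** the red item in the box at side crop (5,35). The lever on the holder is the one meant.
- **Knob:** the only one is on the carriage.

Next I measure the holder pose.

```bash
python3 - <<'E'
from h import *
S={n:env.snapshot(n) for n in("side","top")}
c={"top":np.array([(268,80),(520,157),(452,381),(198,300)])/2.667+[110,90],
   "side":np.array([(485,153),(608,403),(285,465),(219,195)])/3.077+[140,110]}
# order: +x+y, +x-y, -x-y, -x+y ; top surface z=.018 (side front corners approx)
for n in c:
    P=np.array([atz(S[n],p,.018) for p in c[n]]); m=P.mean(0)
    ax=(P[0]-P[3])+(P[1]-P[2]); ay=(P[0]-P[1])+(P[3]-P[2])
    print(n,P.round(3).tolist(),m.round(4),"x-yaw",np.degrees(np.arctan2(ax[1],ax[0])),"y-yaw",np.degrees(np.arctan2(-ay[0],ay[1])),np.linalg.norm(ax)/2,np.linalg.norm(ay)/2)
mk={}
for n,s in S.items():
    hsv=cv2.cvtColor(s["pixels"],cv2.COLOR_RGB2HSV)
    m=((hsv[...,0]<6)|(hsv[...,0]>174))&(hsv[...,1]>180)&(hsv[...,2]>110)
    q=np.argwhere(m)[:,::-1]; L={"top":(282.5,186),"side":(283.3,214.7)}[n]
    q=q[np.linalg.norm(q-np.array(L),axis=1)<9]; mk[n]=q.mean(0); print(n,"ball",len(q),mk[n])
print("tip",tri(S["side"],mk["side"],S["top"],mk["top"]))
for t in("knob_grip","lever_pivot","fence_face","canvas"):
  L={n:env.mark_of(s,t)[0]["location"] for n,s in S.items()}
  print(t,L,tri(S["side"],L["side"],S["top"],L["top"]))
# knob top disk z=.078 : dark blob in top; knob body dark in side
for n,L in {"top":(275,208.5),"side":(254,230)}.items():
    g=S[n]["pixels"].max(2)<60; k,lab,st,ce=cv2.connectedComponentsWithStats(g.astype(np.uint8))
    i=min(range(1,k),key=lambda i:np.linalg.norm(ce[i]-L)); print(n,"knob",st[i],ce[i],atz(S[n],ce[i],.078 if n=="top" else .064)); mk[n]=ce[i]
print(tri(S["side"],mk["side"],S["top"],mk["top"]))
E
```

```text
top [[0.75, 0.105, 0.018], [0.658, -0.228, 0.018], [0.364, -0.145, 0.018], [0.46, 0.186, 0.018]] [ 0.5577 -0.0206  0.018 ] x-yaw -15.675515422562183 y-yaw -15.7923272252917 0.30356019787892835 0.3449882033458437
side [[0.749, 0.105, 0.018], [0.647, -0.235, 0.018], [0.36, -0.149, 0.018], [0.458, 0.189, 0.018]] [ 0.5538 -0.0227  0.018 ] x-yaw -16.4798171857462 y-yaw -16.424980470306263 0.3013944358978212 0.3536948745787205
side ball 39 [283.25641026 213.79487179]
top ball 29 [282.4137931  185.44827586]
tip (array([ 0.52004847, -0.14286228,  0.11392618]), np.float64(0.0031100704657946753))
knob_grip {'side': [254.9, 231.4], 'top': [275.5, 208.4]} (array([ 0.44476204, -0.12522819,  0.06638109]), np.float64(0.004126564814955133))
lever_pivot {'side': [283.7, 228.6], 'top': [280.4, 184.7]} (array([ 0.52747116, -0.14198143,  0.04515018]), np.float64(0.002252799864138153))
fence_face {'side': [274.8, 220.3], 'top': [267.1, 182.7]} (array([ 0.53171572, -0.09576305,  0.03033886]), np.float64(0.007801525368182153))
canvas {'side': [262.5, 191.0], 'top': [147.6, 224.7]} (array([ 0.49742274,  0.21685152, -0.05783776]), np.float64(0.3167131413142584))
top knob [271 206   7   6  34] [274.17647059 208.55882353] [ 0.44569522 -0.12093879  0.078     ]
side knob [250 225   9  16 113] [253.99115044 231.66371681] [ 0.44125953 -0.12233497  0.064     ]
(array([ 0.44427777, -0.12119241,  0.06098148]), np.float64(0.003994568901804828))
```

>>> {"op": "send_rows", "data": {"motion": [1, -0.15, -0.18, 0, 0, 0, 0, 1, -0.3, -0.36, 0, 0, 0, 0, 1, -0.45, -0.54, 0, 0, 0, 0, 1, -0.6, -0.72, 0, 0, 0, 0, 1, -0.75, -0.9, 0, 0, 0, 0, 1, -0.75, -0.9, 0, 0, 0, 0], "force": 30}}

```text
time: 2.6
position: [0.3276, 0.3323, 0.227]
tool_rot: [0.222, 0.975, -0.001, 0.001]
ft_force: [-0.5, 0.8, -0.2]
width: 0.0918
finger_force: 0.0
```

```bash
python3 -c "
from h import *
s=env.sense();print(s['joint_positions'].round(3),s['position'],s['time'],s['tool_rot'].round(3))"
```

```text
[-0.979  0.176  0.082  1.947 -0.015  1.021  0.232] [0.3275544  0.332258   0.22695348] 2.6 [ 0.222  0.975 -0.001  0.001]
```

>>> {"op": "send_rows", "data": {"motion": [1, -0.15, -0.18, 0, 0, 0, 0, 1, -0.3, -0.36, 0, 0, 0, 0, 1, -0.45, -0.54, 0, 0, 0, 0, 1, -0.6, -0.72, 0, 0, 0, 0, 1, -0.75, -0.9, 0, 0, 0, 0, 1, -0.75, -0.9, 0, 0, 0, 0]}}

```text
time: 3.2
position: [0.3856, 0.1064, 0.2271]
tool_rot: [0.223, 0.975, -0.0, 0.001]
ft_force: [-0.3, 0.1, 0.1]
width: 0.0918
finger_force: 0.0
```

>>> {"op": "send_rows", "data": {"motion": [1, -0.15, -0.18, 0, 0, 0, -0.01, 1, -0.3, -0.36, 0, 0, 0, -0.02, 1, -0.45, -0.54, 0, 0, 0, -0.03, 1, -0.6, -0.72, 0, 0, 0, -0.04, 1, -0.75, -0.9, 0, 0, 0, -0.052, 1, -0.75, -0.9, 0, 0, 0, -0.052, 1, -0.75, -0.9, 0, 0, 0, -0.052, 1, -0.75, -0.9, 0, 0, 0, -0.052]}}

```text
time: 4.0
position: [0.4433, -0.1139, 0.2266]
tool_rot: [0.138, 0.99, 0.0, -0.0]
ft_force: [0.2, 0.7, 0.4]
width: 0.0918
finger_force: 0.0
```

```bash
python3 -c "
from h import *
s=env.sense();r=R.from_quat(s['tool_rot']).as_matrix()
print(s['joint_positions'].round(3),s['position'],s['time'],r.round(3).tolist())
print(r.T@(np.array([.4445,-.1215,.1])-s['position'])/.2)
print('yaw err to holder', np.degrees(np.arctan2(-r[0,1],r[1,1])))"
```

```text
[-0.302  0.16   0.507  1.992 -0.092  1.012  1.543] [ 0.44327134 -0.11386554  0.22657706] 4.0 [[-0.962, 0.273, -0.0], [0.273, 0.962, 0.001], [0.001, 0.0, -1.0]]
[-0.01667732 -0.03529387  0.63286243]
yaw err to holder -15.836155312067623
```

>>> {"op": "send_rows", "data": {"motion": [1, -0.01, -0.03, 0.2, 0, 0, 0, 1, -0.016, -0.035, 0.4, 0, 0, 0, 1, -0.016, -0.035, 0.55, 0, 0, 0, 1, -0.016, -0.035, 0.7, 0, 0, 0, 1, -0.016, -0.035, 0.8, 0, 0, 0, 1, -0.016, -0.035, 0.86, 0, 0, 0, 1, -0.016, -0.035, 0.86, 0, 0, 0, 1, -0.016, -0.035, 0.86, 0, 0, 0]}}

```text
time: 4.8
position: [0.4448, -0.1222, 0.0553]
tool_rot: [0.138, 0.99, 0.0, 0.0]
ft_force: [0.2, 0.3, 0.6]
width: 0.0916
finger_force: 0.0
```

```bash
python3 - <<'E'
from h import *
s=env.sense();print(s['position'],s['ft_force'])
a=env.snapshot("side")
o=[]
i=cv2.resize(a["pixels"][150:270,190:350,::-1],(800,600),interpolation=cv2.INTER_CUBIC)
cv2.imwrite("pics/g1.png",i)
E
```

```text
[ 0.44484706 -0.12222092  0.05531045] [0.22191551 0.33117351 0.64159732]
```

View pics/g1.png

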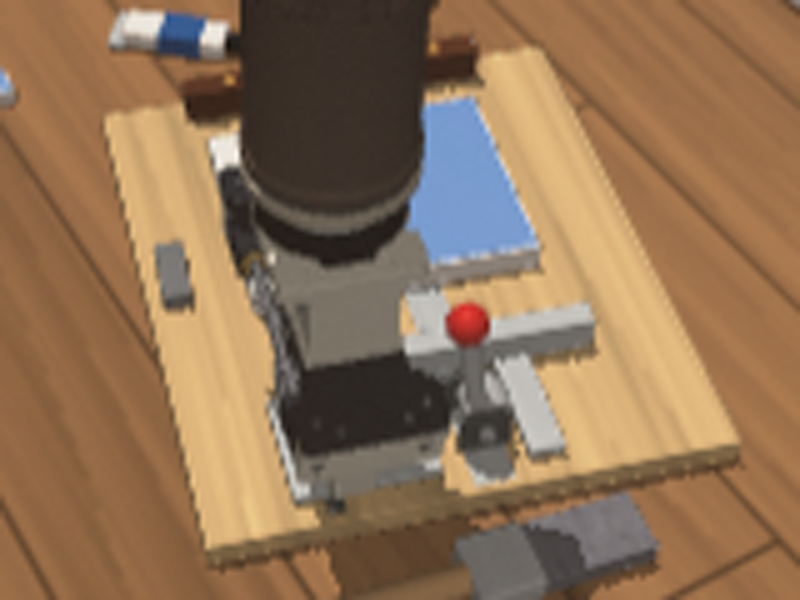

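The gripper straddles the knob at about (365,450), with its narrow side towards the lever (ball at 468,323) and clear of it. I'll close on the knob.

>>> {"op": "send_rows", "data": {"motion": [-1, 0, 0, 0, 0, 0, 0, -1, 0, 0, 0, 0, 0, 0, -1, 0, 0, 0, 0, 0, 0, -1, 0, 0, 0, 0, 0, 0, -1, 0, 0, 0, 0, 0, 0, -1, 0, 0, 0, 0, 0, 0, -1, 0, 0, 0, 0, 0, 0, -1, 0, 0, 0, 0, 0, 0], "force": 25}}

```text
time: 5.65
position: [0.4443, -0.1228, 0.0547]
tool_rot: [0.138, 0.99, 0.0, -0.0]
ft_force: [0.6, -0.4, 0.0]
width: 0.0326
finger_force: 0.0
```

>>> {"op": "send_rows", "data": {"motion": [-1, 0, 0, 0, 0, 0, 0, -1, 0, 0, 0, 0, 0, 0, -1, 0, 0, 0, 0, 0, 0, -1, 0, 0, 0, 0, 0, 0]}}

```text
time: 6.05
position: [0.4444, -0.1226, 0.0547]
tool_rot: [0.138, 0.99, 0.0, -0.0]
ft_force: [0.5, 1.9, -0.0]
width: 0.0255
finger_force: 25.0
```

>>> {"op": "send_rows", "data": {"motion": [-1, 0, 0.03, 0, 0, 0, 0, -1, 0, 0.07, 0, 0, 0, 0, -1, 0, 0.11, 0, 0, 0, 0, -1, 0, 0.15, 0, 0, 0, 0, -1, 0, 0.19, 0, 0, 0, 0, -1, 0, 0.23, 0, 0, 0, 0, -1, 0, 0.27, 0, 0, 0, 0, -1, 0, 0.31, 0, 0, 0, 0, -1, 0, 0.35, 0, 0, 0, 0, -1, 0, 0.35, 0, 0, 0, 0]}}

```text
time: 7.05
position: [0.4643, -0.0537, 0.0547]
tool_rot: [0.137, 0.991, 0.0, 0.0]
ft_force: [3.2, 1.9, -4.9]
width: 0.0249
finger_force: 25.0
```

>>> {"op": "send_rows", "data": {"motion": [-1, 0, 0.015, 0, 0, 0, 0, -1, 0, 0.03, 0, 0, 0, 0, -1, 0, 0.04, 0, 0, 0, 0, -1, 0, 0.05, 0, 0, 0, 0, -1, 0, 0.06, 0, 0, 0, 0, -1, 0, 0.06, 0, 0, 0, 0]}}

```text
time: 7.65
position: [0.467, -0.0443, 0.0548]
tool_rot: [0.139, 0.99, -0.0, 0.0]
ft_force: [2.9, -3.8, -5.3]
width: 0.0255
finger_force: 25.0
```

>>> {"op": "send_rows", "data": {"motion": [-1, 0, 0.01, 0, 0, 0, 0, -1, 0, 0.02, 0, 0, 0, 0, -1, 0, 0.02, 0, 0, 0, 0, -1, 0, 0.02, 0, 0, 0, 0]}}

```text
time: 8.05
position: [0.4682, -0.0403, 0.0548]
tool_rot: [0.138, 0.99, -0.0, 0.0]
ft_force: [3.7, -4.9, -5.3]
width: 0.0254
finger_force: 25.0
```

```bash
python3 - <<'E'
from h import *
s=env.sense();r=R.from_quat(s['tool_rot']).as_matrix();print(s['position'],r.T@s['ft_force'],(r.T@(s['position']-[.4444,-.1226,.0547])).round(4))
E
```

```text
[ 0.46820408 -0.04026733  0.0547519 ] [-4.94092398 -3.73239885  5.33416873] [-0.0003  0.0857 -0.0001]
```

>>> {"op": "send_rows", "data": {"motion": [-1, 0, 0.01, 0, 0, 0, 0, -1, 0, 0.01, 0, 0, 0, 0, -1, 0, 0.01, 0, 0, 0, 0]}}

```text
time: 8.35
position: [0.4687, -0.0384, 0.0548]
tool_rot: [0.138, 0.99, -0.0, 0.0]
ft_force: [4.6, -3.6, -6.2]
width: 0.0254
finger_force: 25.0
```

>>> {"op": "send_rows", "data": {"motion": [-1, 0, 0.01, 0, 0, 0, 0, -1, 0, 0.01, 0, 0, 0, 0, -1, 0, 0.01, 0, 0, 0, 0]}}

```text
time: 8.65
position: [0.4691, -0.037, 0.0548]
tool_rot: [0.139, 0.99, -0.0, 0.0]
ft_force: [3.3, -5.7, -5.6]
width: 0.0251
finger_force: 25.0
```

>>> {"op": "send_rows", "data": {"motion": [-1, 0, 0.01, 0, 0, 0, 0, -1, 0, 0.01, 0, 0, 0, 0, -1, 0, 0.01, 0, 0, 0, 0]}}

```text
time: 8.95
position: [0.4692, -0.0369, 0.0548]
tool_rot: [0.14, 0.99, -0.001, 0.0]
ft_force: [1.8, -12.7, -4.4]
width: 0.025
finger_force: 25.0
```

```bash
python3 - <<'E'
from h import *
s=env.sense();r=R.from_quat(s['tool_rot']).as_matrix();print(s['position'],r.T@s['ft_force'],(r.T@(s['position']-[.4444,-.1226,.0547])).round(4))
a=env.snapshot("side");b=env.snapshot("top")
f=lambda a,x,y:cv2.resize(a["pixels"][y:y+100,x:x+66,::-1],(396,600),interpolation=cv2.INTER_CUBIC)
i=np.hstack([cv2.resize(a["pixels"][150:225,225:325,::-1],(400,300),interpolation=cv2.INTER_CUBIC),cv2.resize(b["pixels"][130:220,180:300,::-1],(400,300),interpolation=cv2.INTER_CUBIC)])
cv2.imwrite("pics/p1.png",i)
E
```

```text
[ 0.46915176 -0.03694394  0.05475507] [ -5.20915461 -11.72956589   4.42360363] [-0.0001  0.0892 -0.0003]
```

View pics/p1.png

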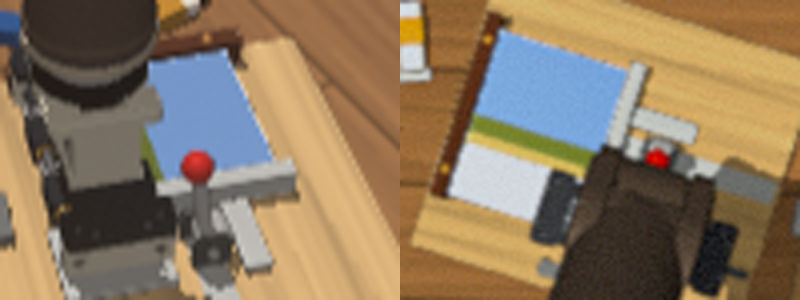

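The fence has met firm resistance. In the top view the canvas lies flush between the dark stop on the left and the fence at (635,110). I'll press a little more to square it up, then release.

>>> {"op": "send_rows", "data": {"motion": [-1, 0, 0.01, 0, 0, 0, 0, -1, 0, 0.015, 0, 0, 0, 0, -1, 0, 0.015, 0, 0, 0, 0, -1, 0, 0.015, 0, 0, 0, 0]}}

```text
time: 9.45
position: [0.4691, -0.0369, 0.0547]
tool_rot: [0.141, 0.99, -0.003, -0.0]
ft_force: [-1.3, -22.8, 0.2]
width: 0.0254
finger_force: 25.0
```

>>> {"op": "send_rows", "data": {"motion": [-1, 0, -0.01, 0, 0, 0, 0, -1, 0, -0.02, 0, 0, 0, 0, -1, 0, -0.02, 0, 0, 0, 0]}}

```text
time: 9.75
position: [0.4691, -0.037, 0.0548]
tool_rot: [0.139, 0.99, -0.001, 0.0]
ft_force: [3.0, -9.9, -4.6]
width: 0.0252
finger_force: 25.0
```

>>> {"op": "send_rows", "data": {"motion": [1, 0, 0, 0, 0, 0, 0, 1, 0, 0, 0, 0, 0, 0, 1, 0, 0, 0, 0, 0, 0, 1, 0, 0, 0, 0, 0, 0, 1, 0, 0, 0, 0, 0, 0]}}

```text
time: 10.25
position: [0.4692, -0.0349, 0.0547]
tool_rot: [0.138, 0.99, 0.0, -0.0]
ft_force: [-0.5, -0.6, 0.6]
width: 0.0604
finger_force: 0.0
```

>>> {"op": "send_rows", "data": {"motion": [1, 0, 0, -0.2, 0, 0, 0, 1, 0, 0, -0.4, 0, 0, 0, 1, 0, 0, -0.5, 0, 0, 0, -1, 0, 0, -0.5, 0, 0, 0, -1, 0, 0, -0.5, 0, 0, 0, -1, 0, 0, -0.5, 0, 0, 0, -1, 0, 0, -0.5, 0, 0, 0, -1, 0, 0, -0.5, 0, 0, 0, -1, 0, 0, -0.5, 0, 0, 0, -1, 0, 0, -0.5, 0, 0, 0]}}

```text
time: 11.25
position: [0.4692, -0.0353, 0.1545]
tool_rot: [0.138, 0.99, -0.0, -0.0]
ft_force: [0.2, 0.1, 0.3]
width: 0.0377
finger_force: 0.0
```

```bash
python3 - <<'E'
from h import *
st=env.sense();r=R.from_quat(st['tool_rot']).as_matrix();print(st['position'],st['width'],r.round(3).tolist())
S={n:env.snapshot(n) for n in("side","top")};mk={}
for n,s in S.items():
    hsv=cv2.cvtColor(s["pixels"],cv2.COLOR_RGB2HSV)
    m=((hsv[...,0]<6)|(hsv[...,0]>174))&(hsv[...,1]>180)&(hsv[...,2]>110)
    q=np.argwhere(m)[:,::-1]; L=proj(s,[.544,-.058,.11])[0]
    q=q[np.linalg.norm(q-L,axis=1)<15]; mk[n]=q.mean(0) if len(q) else None; print(n,"ball",len(q),L,mk[n])
try:print("tip",tri(S["side"],mk["side"],S["top"],mk["top"]))
except Exception as e:print(e)
i=np.hstack([cv2.resize(S["side"]["pixels"][150:225,225:325,::-1],(400,300),interpolation=cv2.INTER_CUBIC),cv2.resize(S["top"]["pixels"][130:220,180:300,::-1],(400,300),interpolation=cv2.INTER_CUBIC)])
cv2.imwrite("pics/p2.png",i)
E
```

```text
[ 0.4691895  -0.03530735  0.15446777] 0.037681875443520425 [[-0.962, 0.274, -0.001], [0.274, 0.962, -0.0], [0.0, -0.0, -1.0]]
side ball 37 [274.20736943 191.54716799] [273.81081081 191.13513514]
top ball 2 [256.43363369 177.94130321] [256.5 175. ]
tip (array([ 0.54987674, -0.05570859,  0.10700689]), np.float64(0.009392744630324069))
```

View pics/p2.png

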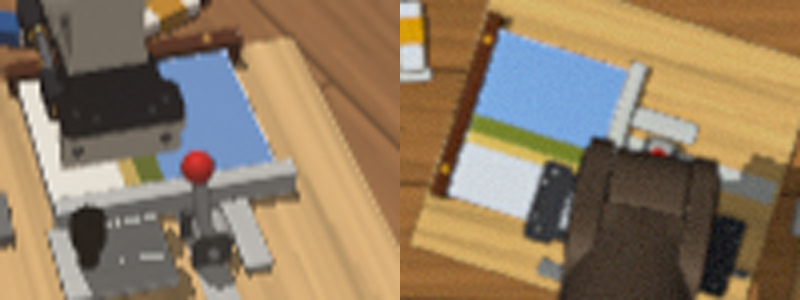

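>>> {"op": "send_rows", "data": {"motion": [-1, -0.1, -0.008, 0, 0, 0, 0, -1, -0.2, -0.008, 0.1, 0, 0, 0, -1, -0.2, -0.008, 0.2, 0, 0, 0, -1, -0.2, -0.008, 0.28, 0, 0, 0, -1, -0.2, -0.008, 0.28, 0, 0, 0, -1, -0.2, -0.008, 0.28, 0, 0, 0]}}

```text
time: 11.95
position: [0.5073, -0.0478, 0.0989]
tool_rot: [0.138, 0.99, -0.0, -0.0]
ft_force: [-0.1, 0.9, -0.0]
width: 0.0003
finger_force: 0.0
```

>>> {"op": "send_rows", "data": {"motion": [-1, -0.085, 0, -0.005, 0, 0, 0, -1, -0.15, 0, -0.01, 0, 0, 0, -1, -0.22, 0, -0.015, 0, 0, 0, -1, -0.28, 0, -0.015, 0, 0, 0, -1, -0.335, 0, -0.01, 0, 0, 0, -1, -0.39, 0, 0.005, 0, 0, 0, -1, -0.44, 0, 0.025, 0, 0, 0, -1, -0.485, 0, 0.06, 0, 0, 0, -1, -0.485, 0, 0.06, 0, 0, 0]}}

```text
time: 12.85
position: [0.6013, -0.0746, 0.0856]
tool_rot: [0.138, 0.99, -0.0, -0.0]
ft_force: [-0.3, -0.3, 0.3]
width: 0.0007
finger_force: 0.0
```

```bash
python3 - <<'E'
from h import *
st=env.sense();print(st['position'],st['ft_force'])
S={n:env.snapshot(n) for n in("side","top")}
i=np.hstack([cv2.resize(S["side"]["pixels"][150:225,240:340,::-1],(400,300),interpolation=cv2.INTER_CUBIC),cv2.resize(S["top"]["pixels"][130:220,180:300,::-1],(400,300),interpolation=cv2.INTER_CUBIC)])
cv2.imwrite("pics/p3.png",i)
E
```

```text
[ 0.60132175 -0.07459326  0.08558295] [-0.27340699 -0.29520851  0.2783514 ]
```

View pics/p3.png

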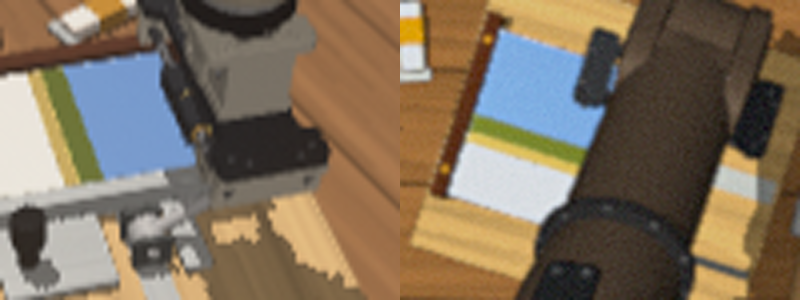

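The lever is leaning well over to the right under the fingers (pivot near (155,235) in the left half) and the fence has not moved. Next I press it down.

>>> {"op": "send_rows", "data": {"motion": [-1, -0.045, 0, 0.028, 0, 0, 0, -1, -0.07, 0, 0.058, 0, 0, 0, -1, -0.092, 0, 0.09, 0, 0, 0, -1, -0.108, 0, 0.118, 0, 0, 0, -1, -0.12, 0, 0.143, 0, 0, 0, -1, -0.13, 0, 0.168, 0, 0, 0, -1, -0.13, 0, 0.188, 0, 0, 0, -1, -0.13, 0, 0.195, 0, 0, 0, -1, -0.13, 0, 0.195, 0, 0, 0]}}

```text
time: 13.85
position: [0.6263, -0.0812, 0.0488]
tool_rot: [0.138, 0.99, 0.0, 0.001]
ft_force: [-6.1, 2.9, 15.2]
width: 0.0003
finger_force: 7.6
```

>>> {"op": "send_rows", "data": {"motion": [-1, 0, 0, 0.01, 0, 0, 0, -1, 0, 0, 0.015, 0, 0, 0, -1, 0, 0, 0.015, 0, 0, 0]}}

```text
time: 14.15
position: [0.6266, -0.0812, 0.0477]
tool_rot: [0.138, 0.99, 0.001, 0.001]
ft_force: [-11.9, 2.5, 33.4]
width: 0.0004
finger_force: 16.7
```

>>> {"op": "send_rows", "data": {"motion": [-1, 0, 0, -0.1, 0, 0, 0, -1, 0, 0, -0.3, 0, 0, 0, -1, 0, 0, -0.5, 0, 0, 0, -1, 0.2, 0, -0.7, 0, 0, 0, -1, 0.5, 0, -0.8, 0, 0, 0, -1, 0.8, 0, -0.8, 0, 0, 0, -1, 1, 0, -0.8, 0, 0, 0, -1, 1, 0, -0.8, 0, 0, 0]}}

```text
time: 14.95
position: [0.4294, -0.0256, 0.2044]
tool_rot: [0.138, 0.99, 0.001, -0.001]
ft_force: [0.3, -0.3, -0.4]
width: 0.0004
finger_force: 0.0
```

```bash
python3 - <<'E'
from h import *
st=env.sense();print(st['position'],st['ft_force'])
S={n:env.snapshot(n) for n in("side","top")};mk={}
for n,s in S.items():
    hsv=cv2.cvtColor(s["pixels"],cv2.COLOR_RGB2HSV)
    m=((hsv[...,0]<6)|(hsv[...,0]>174))&(hsv[...,1]>180)&(hsv[...,2]>110)
    q=np.argwhere(m)[:,::-1]; L=proj(s,[.628,-.082,.037])[0]
    q=q[np.linalg.norm(q-L,axis=1)<15]; mk[n]=q.mean(0) if len(q) else None; print(n,"ball",len(q),L,mk[n])
try:print("tip",tri(S["side"],mk["side"],S["top"],mk["top"]))
except Exception as e:print(e)
i=np.hstack([cv2.resize(S["side"]["pixels"][150:225,225:325,::-1],(400,300),interpolation=cv2.INTER_CUBIC),cv2.resize(S["top"]["pixels"][130:220,180:300,::-1],(400,300),interpolation=cv2.INTER_CUBIC)])
cv2.imwrite("pics/p4.png",i)
E
```

```text
[ 0.42936382 -0.02562408  0.20440189] [ 0.32628215 -0.31294678 -0.41359773]
side ball 30 [300.79707994 203.53622997] [300.5 203.2]
top ball 20 [263.30267373 155.5291134 ] [263.95 155.7 ]
tip (array([ 0.62626725, -0.08360208,  0.04102664]), np.float64(0.0016433206395048213))
```

View pics/p4.png

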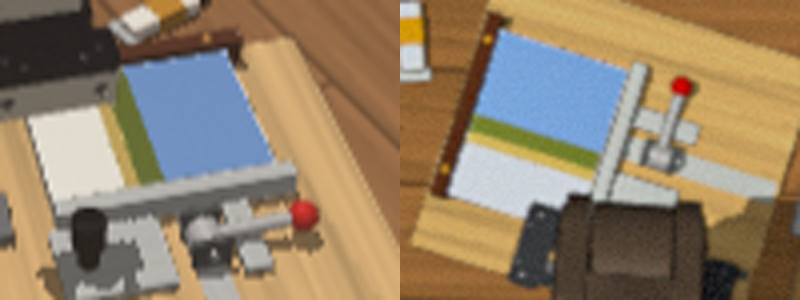

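The lever lies level, with the ball at (304,215) in the left half and (681,87) in the right, about 40 mm up. The canvas is flush between stop and fence, and the robot is clear.

```bash
python3 -c "
from rig import env
print(env.job_done())"
```

```text
the job is handed in; nothing more can be done
None
```

The fence was slid until it squeezed the canvas flush against the stop, the lever was flipped level to lock it, and the job was handed in with the arm clear; `env.job_done()` returned no verdict.

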